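Show the drilled block to the inspection camera

ROBOT

A 7-joint arm with a two-finger parallel gripper is mounted at the origin on a cart in front of the work surface, level with it; the furniture and walls round the work are solid. World frame = base frame: x ahead of the robot, y to its left, z up, the work surface at z = 0. Lengths are in m, angles in rad, forces in N, time in s.
With the tool pointing down it reaches from about 0.425 to 0.875 m from the base axis. Payload 9.9 kg.
Tool frame: the origin (TCP) lies at the very end of the fingers, on their centre line; the grasp point (between the pads) lies 19 mm behind it; z points along the fingers, y is the line along which they close (so a half turn about z gives the same grasp; the last joint's range is limited). The gripper opens to 85 mm and grips with 20 to 120 N. Pads are 22 mm wide; open, the fingers measure 114 mm over their backs; the gripper's body (76 mm by 85 mm) begins 54 mm behind the grasp point. The pads swing forward as they close: fully open they stand 13 mm farther back than shut.
Start: joints at [1.263, 0.576, 0.025, 1.437, -0.015, 1.129, -0.057], TCP at [0.15, -0.658, 0.208] pointing down, gripper open.
Joint ranges: [-2.76, 2.76], [-0.34, 2.15], [-1.52, 1.57], [0.19, 2.46], [-1.09, 4.23], [0.17, 1.99], [-2.82, 2.82]. Speed limits (rad/s): [2.22, 2.22, 3.01, 3.01, 3.14, 3.14, 3.14].

INTERFACE

Orientations are given as a 3x3 rotation matrix whose columns are the frame's x, y, z axes.
In Python, from bench import r gives the robot as it stands.
- The arm moves only by the tool jog_arm, never from a script. Its argument "rows" is a list of rows, each an object with "hand": the gripper's target within -1 to 1 (shut at 1, half-way at 0, fully open at -1); "linear": the shift along the tool's x, y, z in m, a list of three; "angular": the turn, a rotation vector about the tool's x, y, z in rad, a list of three. A call has 1 to 10 rows; each row shifts and turns the commanded pose from where the row before left it, along the tool's axes as they then stand; what a row does not reach is not made up. A row lasts 1/12 s, in which the tool goes at most 41.7 mm and 7.16 degrees, less where a joint would pass 70% of its speed; a pose out of reach is approached as far as the arm can. A call is refused whole if a number of a shift passes 0.0417 or a number of a turn 0.125, either way. A call with a gripper value outside its range is refused whole. The fingers move at their own pace and stop on an object; "grip_force" is the grip in N (left out, the last holds). Time passes only in rows, so rows that do not move let the fingers close. It gives the time, the measured TCP pose, the force, the opening and the grip force at its end, in the units of the state.
- r.get_obs(): the state, without advancing time (a new reading comes with each control period).
- r.grab_frame(name): name is "side" or "top" or "wrist"; returns a dict with "pixels" (480x640x3 uint8, red, green, blue), "range_z" (480x640 float32, m along the optical axis (not along the pixel's ray), 0 where there is no reading), "intrinsics" (3x3 intrinsics, pixels), "rvec" (rotation vector, rad) and "tvec" (3), from world to camera coordinates, as OpenCV has them. Camera axes: x right, y down, z forward; pixel columns grow to the right and rows downward; lengths in m; the calibration is good to about 2 mm. A picture is of the moment at which its call begins.
- r.job_done(): hands the job in; it is judged then, once.
The state is a dict: "t": time; "joint_pos": joint angles; "joint_velocities": joint speeds; "effort": joint torques, N m; "eef_pos": TCP position; "tool_rot": TCP orientation; "wrist_force": force on the tool from outside, world axes, zero at the start; "moment": the same for the moment, N m; "grip_width": opening from 0.0 (shut) to 1.0 (fully open); "gripper_force": force on a finger pad.
Only numpy, scipy, OpenCV 4.12 (cv2) and the standard library are available. Lean on these libraries where they do the work, as an engineer would, in place of code of your own. Each camera call takes 0.05 s, during which the arm holds its last target. There are 200 camera calls.

TASK

Press the inspection camera's yellow foot switch right down to its stop with the gripper to start the recording and let it come up again. Then pick the drilled maple block out of its cradle and hold it up in the camera's focus: its middle on the lens's line of sight, at the spot 50 mm above the red pointer ball (square to the line of sight), lined up lengthways with the line of sight so that one end (either) faces the lens, and top side up. Finish while holding it there still in the gripper; do not bump the camera or its pointer, and leave the other things where they are.

Things in the scene. Friction and masses are not known exactly. Their poses are not given: they have to be found in the camera images.
- block_mid (a point): centre of the light maple block to be shown: 45 x 130 x 32 mm (its x, y, z), 0.12 kg, with small drill holes in its top; its y axis runs along its length, z up out of its top. It lies loose in the cradle, centre 40 mm above the worktop, sides free; take it across its 45 mm width at mid-length and lift it straight up
- block: the same block; origin at the centre of its underside, 16 mm below block_mid
- cradle: fixed plywood board, 90 x 180 mm and 8 mm thick, with two cross blocks whose tops are 24 mm above the worktop (36 mm wide, under the block, 29 mm to either side of mid-length) and an end stop beyond each end of the block with 3 mm play, 38 mm high and 40 mm wide; origin under its centre, y along its length
- lens (a point): centre of the lens glass of the inspection camera: grey head, 62 mm wide and 46 mm high, white light ring round the lens, on a column standing on a 100 x 100 mm foot, column top 374 mm high. The lens looks along its -x axis: roughly towards the robot and a little downward (about 0.15 to 0.4 rad below level, different each time); its y axis is level
- focus (a point): focus spot: the point on the lens's line of sight 115 mm out from the glass, where the middle of the block (block_mid) must be held; axes as the lens's (line of sight along x, z square to it and upward)
- pointer (a point): centre of the red ball, 10 mm across, at the end of the thin steel focus pointer that reaches out under the lens; the focus spot lies 50 mm from it along z of the lens (square to the line of sight, upward). The pointer's rod runs 58 mm below the line of sight, parallel to it
- camera_stand: foot and column of the camera; fixed
- camera_height (a joint): height setting of the camera head on its column, 0 to 0.06 m; clamped, leave it alone
- camera_tilt (a joint): downward tilt of the camera head, rad; clamped, leave it alone
- pedal (a joint): yellow foot-switch plate, 72 mm wide, 100 mm long, on a black base of 125 x 90 mm on the worktop; hinged at its far edge, spring-loaded: 0 up, 0.20 rad at its stop when the near edge is pressed down; about 4 N at pedal_pad to begin, 8 N at the stop; it springs back up
- pedal_pad (a point): place to press, on the ribbed top of the pedal plate, 75 mm from its hinge and 43 mm above the worktop when up; press straight down, it travels 15 mm to the stop; x axis of this point points from the near edge to the hinge
- sanding_block: bystander, leave alone: cork sanding block, 59x112x34 mm
- glue_bottle: bystander, leave alone: yellow glue bottle standing, 208 mm tall
- masking_tape: bystander, leave alone: roll of masking tape lying flat, 100 mm across, 24 mm high
- screw_tin: bystander, leave alone: red tin, 79x101x39 mm
Not all that is in view belongs to the job. Leave any black look-alike of the block alone.

How it is judged:
On the way, in this order (a step that is already met when the one before it is completed fails the run):
1. the gripper presses the pedal down to its stop (value of joint pedal above 0.185 rad and contact force between the fingers and pedal above 1 N), for 0.1 s.
2. the pedal has come up again (value of joint pedal below 0.03 rad), for 0.1 s.
3. the block is lifted clear of the cradle (height (world z) of block_mid above 0.09 m and contact force between the fingers and block above 0.5 N), for 0.1 s.
At the end, for the whole second after the job is handed in: The block is held still in the gripper, touching nothing else, its middle within 20 mm of the focus spot, its length within 0.15 rad (about 9 degrees) of the lens's line of sight (either end to the lens), top side up and level across its width within 0.15 rad; the pedal is up (distance between block_mid and focus below 0.02 m and angle between the y axis of block and the x axis of lens, either way round below 0.15 rad and angle between block's own z axis and vertical below 0.6 rad and angle between block's own x axis and vertical between 1.42 and 1.72 rad and height (world z) of block_mid above 0.12 m and contact force between the fingers and block above 0.5 N and contact force between block and camera_stand below 0.1 N and linear speed of block below 0.02 m/s and angular speed of block below 0.15 rad/s and value of joint pedal below 0.03 rad); the arm keeps its last pose, push and grip.
It fails at once if a bystander is moved more than 30 mm (distance of any of sanding_block, glue_bottle, masking_tape, screw_tin from where it was at the start of the episode above 0.03 m).
It fails at once if the camera, its stand or its pointer is bumped (over 3 N) (contact force between any of the arm, the fingers, block and camera_stand above 3 N).
It also fails if it takes over 64 s, if anything falls off the work surface, if the arm or the gripper's body presses on something with over 40 N, if the wrist force passes 120 N, or if a joint passes its speed limit or range.

## Working session

There is one attempt and no reset: what is moved stays moved. The work goes in short steps, Python scripts to look and compute and a tool call to move; the robot and the scene stay as the last step left them, time stands still between calls to the robot, and variables do not carry over. Pictures are saved under pics/ and viewed, at most 10 in all, crops included, and the job is handed in when it is done.

Besides the shell and the picture viewer there is one more tool, called after ">>>" by a JSON object that holds its "name" and its "arguments", one argument or row to a line. jog_arm: Moves the arm, as the interface text tells. Its arguments: {"type":"object","properties":{"rows":{"type":"array","items":{"type":"object","properties":{"hand":{"type":"number"},"linear":{"type":"array","items":{"type":"number"}},"angular":{"type":"array","items":{"type":"number"}}}}},"grip_force":{"type":"number"}},"required":["rows"]}

```bash
mkdir -p pics; cat > h.py <<'E'
import numpy as np, cv2
from bench import r
def grab(n):
    f=r.grab_frame(n); R=cv2.Rodrigues(np.array(f["rvec"],float))[0]; t=np.array(f["tvec"],float).ravel()
    return f["pixels"],f["range_z"],np.array(f["intrinsics"]),R,t
def cloud(d,K,R,t):
    v,u=np.mgrid[0:d.shape[0],0:d.shape[1]]
    p=np.stack([(u-K[0,2])/K[0,0]*d,(v-K[1,2])/K[1,1]*d,d],-1)
    return (p-t)@R   # world
E
python3 - <<'E'
from h import *
for n in("side","top"):
    im,d,K,R,t=grab(n); np.savez(n+".npz",im=im,d=d,K=K,R=R,t=t)
    cv2.imwrite(f"pics/{n}0.png",im[:,:,::-1]); print(n,-R.T@t,R[2],(d>0).mean())
o=r.get_obs();print(o["t"],o["eef_pos"],o["tool_rot"],o["wrist_force"])
E
```

```text
side [0.19787839 0.80767962 0.7574707 ] [ 0.33035473 -0.76393417 -0.5543197 ] 0.8711295572916666
top [ 0.38130774 -0.03213284  1.2229362 ] [ 0.19326073  0.02127122 -0.98091683] 0.9959765625
0.1 [ 0.14972524 -0.65773425  0.20692724] [[ 9.75050515e-01  2.21982764e-01 -3.81934272e-04]
 [ 2.21983086e-01 -9.75049460e-01  1.43513911e-03]
 [-5.38286585e-05 -1.48411608e-03 -9.99998897e-01]] [-0.0520608  -0.22056849  0.73843031]
```

View pics/top0.png

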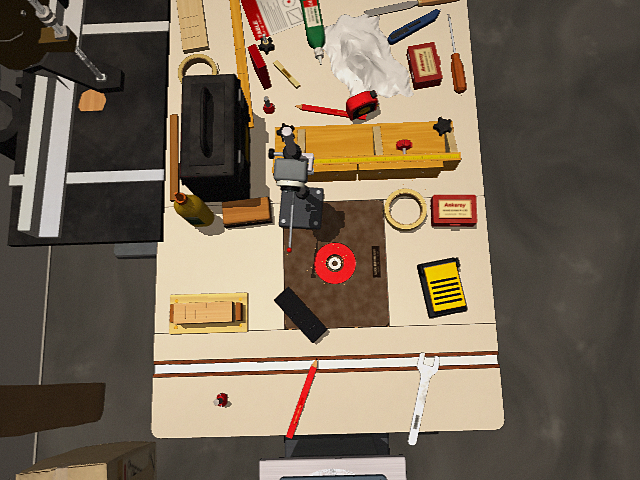

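View pics/side0.png

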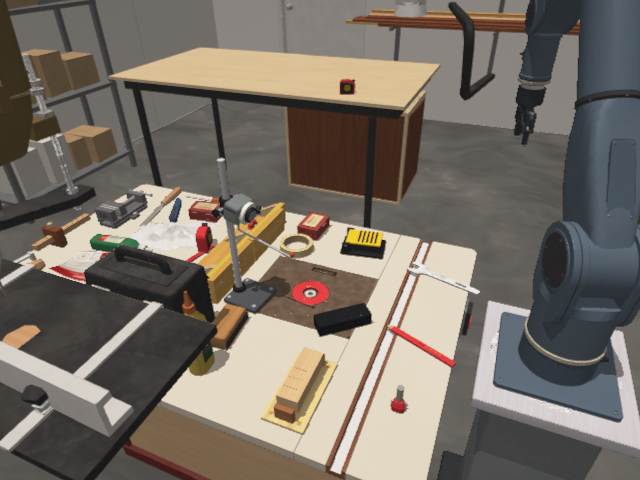

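Top view: the maple block is in its cradle at (207,312). The black look-alike at (301,315) is not the one. The pedal is at (443,288), the camera at (293,175) and the red ball at (290,250). In the side view the block is at (300,382), the lens head at (240,208) and the ball at (292,255).

```bash
cat > m.py <<'E'
from h import *
def rect(P,name):
    P=P.reshape(-1,3); r_=cv2.minAreaRect(P[:,:2].astype(np.float32)); b=cv2.boxPoints(r_)
    e=[b[1]-b[0],b[2]-b[1]]; L=max(e,key=np.linalg.norm)
    print(name,len(P),"c",np.round(r_[0],4),"size",np.round(r_[1],4),"long yaw",round(float(np.arctan2(L[1],L[0])),3),"z",np.round(np.percentile(P[:,2],[5,50,95]),4))
Z={n:np.load(n+".npz") for n in("top","side")}
C={n:cloud(z["d"],z["K"],z["R"],z["t"]) for n,z in Z.items()}
for n,bx,py in(("top",(165,285,255,340),(410,250,475,325)),("side",(260,340,345,430),(335,220,395,265))):
    c=C[n]; s=c[bx[1]:bx[3],bx[0]:bx[2]]
    rect(s[(abs(s[...,2]-.056)<.006)],n+" block")
    s=c[bx[1]:bx[3],bx[0]:bx[2]]; rect(s[(abs(s[...,2]-.008)<.003)],n+" cradle board")
    s=c[py[1]:py[3],py[0]:py[2]]; h=cv2.cvtColor(Z[n]["im"],cv2.COLOR_RGB2HSV)[py[1]:py[3],py[0]:py[2]]
    m=(h[...,0]>20)&(h[...,0]<34)&(h[...,1]>150)&(h[...,2]>120)&(s[...,2]>.02); rect(s[m],n+" pedal")
    P=s[m]; A=np.c_[P[:,:2],np.ones(len(P))]; print(" plane",np.linalg.lstsq(A,P[:,2],rcond=None)[0])
    im=Z[n]["im"]; h=cv2.cvtColor(im,cv2.COLOR_RGB2HSV)
    m=(((h[...,0]<6)|(h[...,0]>174))&(h[...,1]>150)&(h[...,2]>80)&(c[...,2]>.1)&(c[...,2]<.35)&(c[...,0]>.4)&(c[...,0]<.75))
    k,lab,st,ce=cv2.connectedComponentsWithStats(m.astype(np.uint8))
    for i in range(1,k): print(" red",np.round(ce[i],1),st[i,4],np.round(np.median(c[lab==i],0),4))
a=cv2.resize(Z["side"]["im"][190:270,210:310],None,fx=4,fy=4,interpolation=2)
b=cv2.resize(Z["side"]["im"][340:430,255:345],None,fx=3.555,fy=3.555,interpolation=2)
cv2.imwrite("pics/crop1.png",np.hstack([a,b[:320,:320]])[:,:,::-1])
E
python3 m.py
```

```text
top block 1206 c [0.4693 0.2704] size [0.0453 0.1317] long yaw -1.562 z [0.0519 0.056  0.0597]
top cradle board 1254 c [0.4733 0.2637] size [0.2004 0.1234] long yaw 1.541 z [0.0053 0.0079 0.0104]
top pedal 1120 c [ 0.4776 -0.1608] size [0.1062 0.3035] long yaw -1.265 z [0.0386 0.0423 0.0464]
 plane [-0.31802793  0.8858453   0.44222211]
 red [288.8 249.5] 18 [0.5789 0.0656 0.1807]
side block 1270 c [0.4683 0.2751] size [0.0459 0.1313] long yaw -1.563 z [0.0522 0.0547 0.0568]
side cradle board 1293 c [0.4699 0.2751] size [0.1802 0.0903] long yaw 1.57 z [0.0053 0.007  0.0091]
side pedal 431 c [ 0.5126 -0.2646] size [0.1023 0.0861] long yaw 0.208 z [0.0372 0.0409 0.0433]
 plane [-0.00731488 -0.00400321  0.04326608]
 red [249. 222.] 1 [0.683  0.0688 0.2384]
 red [291.9 254.4] 11 [0.5774 0.0731 0.1798]
```

View pics/crop1.png

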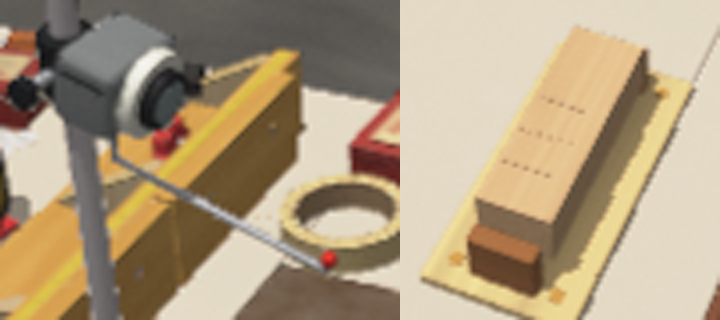

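The crop confirms it: the light maple block has drill holes in its top and sits in its cradle. The lens, ring and rod are clear too. Next I measure the rod and ring direction.

```bash
cat > rod.py <<'E'
from h import *
N=[];O={}
for n in("top","side"):
    z=np.load(n+".npz"); im,d,K,R,t=[z[k] for k in("im","d","K","R","t")]; c=cloud(d,K,R,t)
    b=np.array([.578,.069,.18])
    m=(d>0)&(c[...,0]>.565)&(c[...,0]<.67)&(abs(c[...,1]-.075)<.04)&(c[...,2]>.155)&(c[...,2]<.215)
    v,u=np.nonzero(m); P=c[m]; print(n,len(P),u.min(),u.max(),v.min(),v.max())
    l=cv2.fitLine(np.c_[u,v].astype(np.float32),cv2.DIST_HUBER,0,.01,.01).ravel(); 
    res=abs((u-l[2])*l[1]-(v-l[3])*l[0]); print(" line",l,"res",np.percentile(res,[50,90,100]))
    ray=lambda p:R.T@np.linalg.solve(K,[p[0],p[1],1])
    p0=l[2:]; nn=np.cross(ray(p0),ray(p0+50*l[:2])); N.append(nn/np.linalg.norm(nn)); O[n]=-R.T@t
    L=cv2.fitLine(P.astype(np.float32),cv2.DIST_HUBER,0,.001,.001).ravel();print(" 3d",L)
    # white ring
    h=cv2.cvtColor(im,cv2.COLOR_RGB2HSV); w=(h[...,1]<40)&(h[...,2]>190)&(abs(c[...,1]-.075)<.05)&(c[...,2]>.18)&(c[...,2]<.4)&(c[...,0]>.6)&(c[...,0]<.78)
    print(" ring",w.sum(),np.argwhere(w).mean(0)[::-1] if w.any() else'',c[w].mean(0) if w.any() else'')
    if n=="side":
        Q=c[w];q0=np.median(Q,0);Q=Q[np.linalg.norm(Q-q0,axis=1)<.04];s=np.linalg.svd(Q-Q.mean(0));print(" ring normal",s[2][2],s[1],np.ptp(Q,axis=0),(Q.max(0)+Q.min(0))/2)
    else: pass
dr=np.cross(*N);dr/=np.linalg.norm(dr);dr*=np.sign(dr[0]);print("rod dir",dr,"yaw",np.arctan2(dr[1],dr[0]),"pitch",np.arcsin(dr[2]))
# triangulate ball
A=[];B=[]
for n,p in(("top",(288.8,249.5)),("side",(291.9,254.4))):
    z=np.load(n+".npz");K,R,t=z["K"],z["R"],z["t"];g=R.T@np.linalg.solve(K,[*p,1]);g/=np.linalg.norm(g);M=np.eye(3)-np.outer(g,g);A.append(M);B.append(M@(-R.T@t))
print("ball",np.linalg.lstsq(np.vstack(A),np.hstack(B),rcond=None)[:2])
E
python3 rod.py
```

```text
top 126 287 293 204 251
 line [ 7.2919995e-02 -9.9733782e-01  2.9066016e+02  2.2826659e+02] res [0.65742679 1.19140886 2.21145183]
 3d [ 0.9760094  -0.12369705  0.17917769  0.6263256   0.06065086  0.18267785]
 ring 188 [287.73404255 163.47340426] [0.71185552 0.05333933 0.30721083]
side 100 258 294 239 258
 line [  0.8920663   0.4519045 276.37442   249.11641  ] res [0.59358947 1.41796171 4.04875405]
 3d [ 0.97541755 -0.10978658  0.19106953  0.62359273  0.06664504  0.17995846]
 ring 75 [244.97333333 205.85333333] [0.69014358 0.0658289  0.27586441]
 ring normal [0.47865325 0.27327562 0.83439289] [0.07824713 0.02638916 0.01735523] [0.01463555 0.03693154 0.02050954] [0.68815647 0.06544373 0.27105728]
rod dir [ 0.97412571 -0.10743054  0.19884108] yaw -0.10984017987793011 pitch 0.20017524615789334
ball (array([0.58054475, 0.06651056, 0.17432904]), array([1.48263469e-07]))
```

```bash
cat > ped.py <<'E'
from h import *
for n,py in(("top",(405,245,480,330)),("side",(335,220,395,265))):
    z=np.load(n+".npz"); im,K,R,t=[z[k] for k in("im","K","R","t")]; h=cv2.cvtColor(im,cv2.COLOR_RGB2HSV)
    m=((h[...,0]>18)&(h[...,0]<34)&(h[...,1]>170)&(h[...,2]>120)).astype(np.uint8); k=np.zeros_like(m);k[py[1]:py[3],py[0]:py[2]]=1; m*=k
    m=cv2.morphologyEx(m,cv2.MORPH_CLOSE,np.ones((5,5),np.uint8))
    cn=max(cv2.findContours(m,0,cv2.CHAIN_APPROX_NONE)[0],key=cv2.contourArea).reshape(-1,2)
    g=np.linalg.solve(K,np.c_[cn,np.ones(len(cn))].T).T@R; o=-R.T@t; W=o+g*((.043-o[2])/g[:,2])[:,None]
    q=cv2.minAreaRect(W[:,:2].astype(np.float32)); b=cv2.boxPoints(q); e=max([b[1]-b[0],b[2]-b[1]],key=np.linalg.norm); e=e*np.sign(e[0])
    a=np.arctan2(e[1],e[0]); print(n,q,"yaw",a,"pad",np.array(q[0])-.025*np.array([np.cos(a),np.sin(a)]))
o=r.get_obs();im,d,K,R,t=grab("wrist");T=np.array(o["tool_rot"]);print("wristcam in tool",T.T@(-R.T@t-np.array(o["eef_pos"])),T.T@R[2],"f",K[0,0])
z=np.load("side.npz");K,R,t=z["K"],z["R"],z["t"]
g=R.T@np.linalg.solve(K,[251,214,1]);o=-R.T@t
for x in(.675,.683,.69):print(o+g*(x-o[0])/g[0])
E
python3 ped.py
```

```text
top ((0.5104303359985352, -0.26548242568969727), (0.09839174896478653, 0.07131481915712357), 9.579366683959961) yaw 0.1671917 pad [ 0.48577894 -0.26964277]
side ((0.5086310505867004, -0.25564101338386536), (0.09984306991100311, 0.07638078182935715), 9.080804824829102) yaw 0.1584902 pad [ 0.48394438 -0.2595867 ]
wristcam in tool [ 0.08058201 -0.0003076  -0.16709952] [-0.31189668  0.00103676  0.95011546] f 407.5656411911663
[0.675      0.06942508 0.26106461]
[0.683      0.05704661 0.25274127]
[0.69       0.04621545 0.24545834]
```

>>> {"name": "jog_arm", "arguments": {
  "rows": [
    {"hand":1,"linear":[0.03,-0.022,0.004]},
    {"hand":1,"linear":[0.03,-0.022,0.004]},
    {"hand":1,"linear":[0.03,-0.022,0.004]},
    {"hand":1,"linear":[0.03,-0.022,0.004]},
    {"hand":1,"linear":[0.03,-0.022,0.004]},
    {"hand":1,"linear":[0.03,-0.022,0.004]},
    {"hand":1,"linear":[0.03,-0.022,0.004]},
    {"hand":1,"linear":[0.03,-0.022,0.004]},
    {"hand":1,"linear":[0.03,-0.022,0.004]},
    {"hand":1,"linear":[0.03,-0.022,0.004]}
  ]
}}

```text
invalid input
```

>>> {"name": "jog_arm", "arguments": {
  "rows": [
    {"hand":1,"linear":[0.03,-0.022,0.004]},
    {"hand":1,"linear":[0.03,-0.022,0.004]},
    {"hand":1,"linear":[0.03,-0.022,0.004]},
    {"hand":1,"linear":[0.02,-0.022,0.004]},
    {"hand":1,"angular":[0,0,-0.12]},
    {"hand":1,"angular":[0,0,-0.12]},
    {"hand":1,"angular":[0,0,-0.12]},
    {"hand":1,"angular":[0,0,-0.12]},
    {"hand":1,"angular":[0,0,-0.12]},
    {"hand":1,"angular":[0,0,-0.12]}
  ]
}}

```text
invalid input
```

>>> {"name": "jog_arm", "arguments": {
  "rows": [
    {"hand":1,"angular":[0,0,-0.12]},
    {"hand":1,"angular":[0,0,-0.12]},
    {"hand":1,"angular":[0,0,-0.12]},
    {"hand":1,"angular":[0,0,-0.12]},
    {"hand":1,"angular":[0,0,-0.12]},
    {"hand":1},
    {"hand":1}
  ]
}}

```text
invalid input
```

```bash
python3 - <<'E'
from h import *
im,d,K,R,t=grab("wrist");c=cloud(d,K,R,t);cv2.imwrite("pics/w1.png",im[:,:,::-1])
o=r.get_obs();print(o["t"],o["eef_pos"],np.round(o["tool_rot"],3),o["joint_pos"],o["grip_width"],o["wrist_force"])
h=cv2.cvtColor(im,cv2.COLOR_RGB2HSV)
m=((h[...,0]>18)&(h[...,0]<34)&(h[...,1]>170)&(h[...,2]>120)).astype(np.uint8)
m=cv2.morphologyEx(m,cv2.MORPH_CLOSE,np.ones((9,9),np.uint8))
cn=max(cv2.findContours(m,0,2)[0],key=cv2.contourArea).reshape(-1,2)
g=np.linalg.solve(K,np.c_[cn,np.ones(len(cn))].T).T@R; q=-R.T@t; W=q+g*((.043-q[2])/g[:,2])[:,None]
print(cn.min(0),cn.max(0),cv2.boxPoints(cv2.minAreaRect(W[:,:2].astype(np.float32))))
E
```

```text
0.2 [ 0.14972972 -0.65790022  0.2071927 ] [[ 0.975  0.222 -0.   ]
 [ 0.222 -0.975  0.001]
 [-0.    -0.001 -1.   ]] [ 1.26324328  0.57620503  0.0248557   1.43754006 -0.01500804  1.12901552
 -0.05650482] 1.0026242970890904 [0.36238556 0.87275101 0.1864788 ]Traceback (most recent call last):
  File "<stdin>", line 7, in <module>
ValueError: max() iterable argument is empty
```

>>> {"name": "jog_arm", "arguments": {
  "rows": [
    {"hand":1,"linear":[0.03,-0.022,0.004],"angular":[0,0,0]},
    {"hand":1,"linear":[0.03,-0.022,0.004],"angular":[0,0,0]},
    {"hand":1,"linear":[0.03,-0.022,0.004],"angular":[0,0,0]},
    {"hand":1,"linear":[0.03,-0.022,0.004],"angular":[0,0,0]},
    {"hand":1,"linear":[0.03,-0.022,0.004],"angular":[0,0,0]},
    {"hand":1,"linear":[0.03,-0.022,0.004],"angular":[0,0,0]},
    {"hand":1,"linear":[0.03,-0.022,0.004],"angular":[0,0,0]},
    {"hand":1,"linear":[0.03,-0.022,0.004],"angular":[0,0,0]},
    {"hand":1,"linear":[0.03,-0.022,0.004],"angular":[0,0,0]},
    {"hand":1,"linear":[0.03,-0.022,0.004],"angular":[0,0,0]}
  ]
}}

```text
t: 1.03
eef_pos: [0.3944, -0.3756, 0.1676]
tool_rot: [[0.975, 0.222, 0.0], [0.222, -0.975, -0.0], [0.0, 0.0, -1.0]]
wrist_force: [1.2, -0.2, 0.7]
grip_width: -0.003
gripper_force: 0.0
```

>>> {"name": "jog_arm", "arguments": {
  "rows": [
    {"hand":1,"linear":[0.03,-0.022,0.004],"angular":[0,0,0]},
    {"hand":1,"linear":[0.03,-0.022,0.004],"angular":[0,0,0]},
    {"hand":1,"linear":[0.03,-0.022,0.004],"angular":[0,0,0]},
    {"hand":1,"linear":[0.02,-0.022,0.004],"angular":[0,0,0]},
    {"hand":1,"linear":[0,0,0],"angular":[0,0,-0.12]},
    {"hand":1,"linear":[0,0,0],"angular":[0,0,-0.12]},
    {"hand":1,"linear":[0,0,0],"angular":[0,0,-0.12]},
    {"hand":1,"linear":[0,0,0],"angular":[0,0,-0.12]},
    {"hand":1,"linear":[0,0,0],"angular":[0,0,-0.12]},
    {"hand":1,"linear":[0,0,0],"angular":[0,0,-0.12]}
  ]
}}

```text
t: 1.87
eef_pos: [0.4812, -0.2668, 0.1516]
tool_rot: [[0.582, 0.813, -0.0], [0.813, -0.582, 0.0], [-0.0, -0.0, -1.0]]
wrist_force: [0.0, -0.3, -0.4]
grip_width: 0.001
gripper_force: 0.0
```

>>> {"name": "jog_arm", "arguments": {
  "rows": [
    {"hand":1,"linear":[0,0,0],"angular":[0,0,-0.12]},
    {"hand":1,"linear":[0,0,0],"angular":[0,0,-0.12]},
    {"hand":1,"linear":[0,0,0],"angular":[0,0,-0.12]},
    {"hand":1,"linear":[0,0,0],"angular":[0,0,-0.12]},
    {"hand":1,"linear":[0,0,0],"angular":[0,0,-0.12]},
    {"hand":1,"linear":[0,0,0],"angular":[0,0,0]}
  ]
}}

```text
t: 2.37
eef_pos: [0.481, -0.267, 0.1515]
tool_rot: [[0.022, 1.0, -0.0], [1.0, -0.022, 0.0], [0.0, -0.0, -1.0]]
wrist_force: [-0.1, 0.5, 0.2]
grip_width: -0.001
gripper_force: 0.0
```

```bash
python3 - <<'E'
from h import *
im,d,K,R,t=grab("wrist");c=cloud(d,K,R,t);cv2.imwrite("pics/w1.png",im[:,:,::-1])
o=r.get_obs();print(o["t"],o["eef_pos"],np.round(o["tool_rot"],3),o["joint_pos"],o["grip_width"],o["wrist_force"])
h=cv2.cvtColor(im,cv2.COLOR_RGB2HSV)
m=((h[...,0]>18)&(h[...,0]<34)&(h[...,1]>170)&(h[...,2]>120)).astype(np.uint8)
m=cv2.morphologyEx(m,cv2.MORPH_CLOSE,np.ones((9,9),np.uint8))
cn=max(cv2.findContours(m,0,2)[0],key=cv2.contourArea).reshape(-1,2)
g=np.linalg.solve(K,np.c_[cn,np.ones(len(cn))].T).T@R; q=-R.T@t; W=q+g*((.043-q[2])/g[:,2])[:,None]
print(cn.min(0),cn.max(0),cv2.boxPoints(cv2.minAreaRect(W[:,:2].astype(np.float32))))
E
```

```text
2.4167 [ 0.48109027 -0.26698151  0.15158514] [[ 0.029  1.    -0.   ]
 [ 1.    -0.029  0.   ]
 [ 0.    -0.    -1.   ]] [ 0.69024913  0.46850851 -0.39338095  1.83574375  0.22573407  0.88140465
  0.16138865] 0.000377516924911076 [ 0.0170352  -0.34598632  0.15980566]
[290 159] [442 277] [[ 0.45785487 -0.23522916]
 [ 0.46938682 -0.3056524 ]
 [ 0.56643176 -0.2897611 ]
 [ 0.5548998  -0.21933785]]
```

View pics/w1.png

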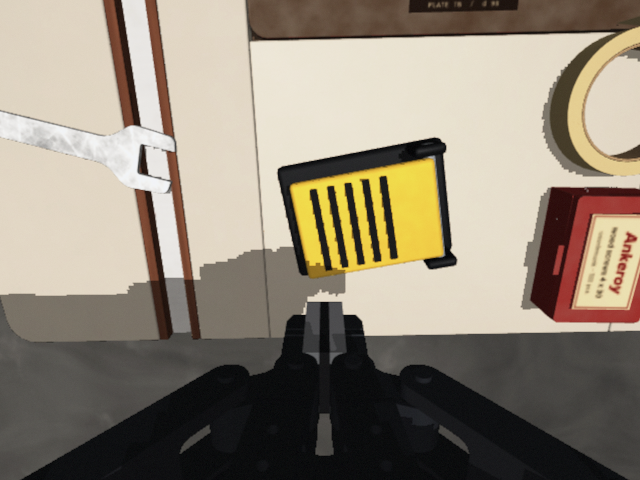

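The wrist view shows the pedal plate at (290–442, 159–277), with the ribs at its near end and the hinge at the right (+x). The pad is at about (0.487, -0.266), 6 mm ahead of the TCP.

>>> {"name": "jog_arm", "arguments": {
  "rows": [
    {"hand":1,"linear":[0,0.006,0.03],"angular":[0,0,0]},
    {"hand":1,"linear":[0,0,0.03],"angular":[0,0,0]},
    {"hand":1,"linear":[0,0,0.03],"angular":[0,0,0]},
    {"hand":1,"linear":[0,0,0.01],"angular":[0,0,0]},
    {"hand":1,"linear":[0,0,0.006],"angular":[0,0,0]},
    {"hand":1,"linear":[0,0,0.006],"angular":[0,0,0]},
    {"hand":1,"linear":[0,0,0.006],"angular":[0,0,0]},
    {"hand":1,"linear":[0,0,0.004],"angular":[0,0,0]},
    {"hand":1,"linear":[0,0,0.002],"angular":[0,0,0]},
    {"hand":1,"linear":[0,0,0],"angular":[0,0,0]}
  ]
}}

```text
t: 3.25
eef_pos: [0.4874, -0.2671, 0.0279]
tool_rot: [[0.027, 1.0, 0.0], [1.0, -0.027, -0.0], [-0.0, 0.0, -1.0]]
wrist_force: [0.0, 0.0, 0.9]
grip_width: -0.003
gripper_force: 0.0
```

```bash
python3 - <<'E'
from h import *
im,d,K,R,t=grab("wrist");cv2.imwrite("pics/w2.png",im[:,:,::-1])
c=cloud(d,K,R,t);h=cv2.cvtColor(im,cv2.COLOR_RGB2HSV)
m=((h[...,0]>18)&(h[...,0]<34)&(h[...,1]>170)&(h[...,2]>100)&(abs(c[...,0]-.51)<.08)&(abs(c[...,1]+.265)<.07));P=c[m];print(m.sum(),np.percentile(P,[2,50,98],axis=0))
o=r.get_obs();print(o["eef_pos"],o["wrist_force"],o["moment"])
E
```

```text
25217 [[ 0.46346265 -0.2911487   0.04035543]
 [ 0.52684417 -0.25129945  0.043003  ]
 [ 0.56048447 -0.22380776  0.04432233]]
[ 0.48746998 -0.26716009  0.0281117 ] [ 0.15972813 -0.79833727  0.42502511] [ 0.00282655 -0.02270609 -0.03217121]
```

View pics/w2.png

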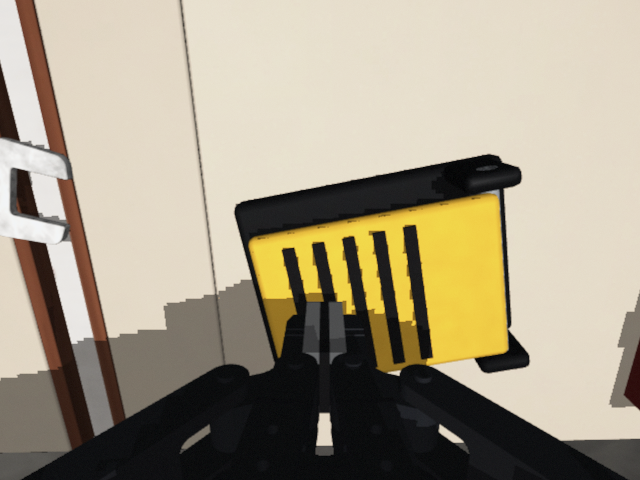

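The plate at (250–505, 195–370) is still up. The fingertips at (324,305) look as if they are hovering over it, so I check their height by depth.

```bash
python3 - <<'E'
from h import *
im,d,K,R,t=grab("wrist");c=cloud(d,K,R,t);o=r.get_obs()
T=np.array(o["tool_rot"])
for v in range(285,360,8): print(v,np.round(c[v,316],3),np.round(c[v,335],3),np.round(d[v,316],3))
tip=np.array(o["eef_pos"]);p=R@tip+t;print("TCP px",K@p/p[2],"cam in tool",T.T@(-R.T@t-tip))
E
```

```text
285 [ 0.485 -0.255  0.044] [ 0.493 -0.256  0.043] 0.165
293 [ 0.485 -0.259  0.043] [ 0.493 -0.259  0.043] 0.167
301 [ 0.485 -0.262  0.043] [ 0.493 -0.262  0.045] 0.168
309 [ 0.485 -0.256  0.063] [ 0.492 -0.256  0.062] 0.147
317 [ 0.485 -0.256  0.068] [ 0.492 -0.256  0.068] 0.143
325 [ 0.486 -0.256  0.074] [ 0.492 -0.256  0.075] 0.137
333 [ 0.486 -0.255  0.08 ] [ 0.492 -0.256  0.08 ] 0.131
341 [ 0.486 -0.256  0.084] [ 0.492 -0.257  0.083] 0.127
349 [ 0.486 -0.256  0.089] [ 0.492 -0.256  0.089] 0.122
357 [ 0.486 -0.258  0.09 ] [ 0.491 -0.258  0.09 ] 0.122
TCP px [323.15173361 295.53732495   1.        ] cam in tool [ 0.08035382  0.00060975 -0.16701425]
```

The visible fingertips end at z≈0.058, about 30 mm above the reported TCP. I continue down by feel.

>>> {"name": "jog_arm", "arguments": {
  "rows": [
    {"hand":1,"linear":[0,0,0.005],"angular":[0,0,0]},
    {"hand":1,"linear":[0,0,0.004],"angular":[0,0,0]},
    {"hand":1,"linear":[0,0,0.003],"angular":[0,0,0]},
    {"hand":1,"linear":[0,0,0],"angular":[0,0,0]}
  ]
}}

```text
t: 3.68
eef_pos: [0.4872, -0.2672, 0.0153]
tool_rot: [[0.027, 1.0, -0.0], [1.0, -0.027, -0.0], [-0.0, -0.0, -1.0]]
wrist_force: [-1.0, -0.9, 5.7]
grip_width: -0.003
gripper_force: 2.3
```

>>> {"name": "jog_arm", "arguments": {
  "rows": [
    {"hand":1,"linear":[0,0,0.002],"angular":[0,0,0]},
    {"hand":1,"linear":[0,0,0.002],"angular":[0,0,0]},
    {"hand":1,"linear":[0,0,0],"angular":[0,0,0]}
  ]
}}

```text
t: 3.93
eef_pos: [0.4871, -0.2673, 0.0117]
tool_rot: [[0.027, 1.0, -0.0], [1.0, -0.027, -0.0], [-0.0, -0.0, -1.0]]
wrist_force: [-1.0, -0.7, 6.3]
grip_width: -0.003
gripper_force: 3.0
```

```bash
python3 - <<'E'
from h import *
im,d,K,R,t=grab("wrist");c=cloud(d,K,R,t);o=r.get_obs()
for v in range(285,330,6): print(v,np.round(c[v,316],3))
for u in(280,330,480):print(np.round(c[260,u],3))
print(o["eef_pos"],o["wrist_force"],o["t"])
E
```

```text
285 [ 0.485 -0.252  0.034]
291 [ 0.485 -0.254  0.036]
297 [ 0.485 -0.256  0.036]
303 [ 0.485 -0.256  0.042]
309 [ 0.485 -0.256  0.047]
315 [ 0.485 -0.257  0.05 ]
321 [ 0.485 -0.256  0.055]
327 [ 0.485 -0.256  0.059]
[ 0.472 -0.24   0.037]
[ 0.491 -0.241  0.037]
[ 0.545 -0.241  0.041]
[ 0.48710198 -0.26725981  0.0117971 ] [-1.99494217 -0.32230638  5.96157447] 3.9833
```

>>> {"name": "jog_arm", "arguments": {
  "rows": [
    {"hand":1,"linear":[0,0,0.003],"angular":[0,0,0]},
    {"hand":1,"linear":[0,0,0.003],"angular":[0,0,0]},
    {"hand":1,"linear":[0,0,0.002],"angular":[0,0,0]},
    {"hand":1,"linear":[0,0,0],"angular":[0,0,0]}
  ]
}}

```text
t: 4.32
eef_pos: [0.4874, -0.2673, 0.0045]
tool_rot: [[0.027, 1.0, 0.0], [1.0, -0.027, -0.001], [-0.001, 0.0, -1.0]]
wrist_force: [-4.1, 1.0, 15.5]
grip_width: 0.003
gripper_force: 7.6
```

>>> {"name": "jog_arm", "arguments": {
  "rows": [
    {"hand":1,"linear":[0,0,0.001],"angular":[0,0,0]},
    {"hand":1,"linear":[0,0,0.001],"angular":[0,0,0]},
    {"hand":1,"linear":[0,0,0],"angular":[0,0,0]}
  ]
}}

```text
t: 4.57
eef_pos: [0.4876, -0.2674, 0.0038]
tool_rot: [[0.027, 1.0, 0.001], [1.0, -0.027, -0.002], [-0.002, 0.001, -1.0]]
wrist_force: [-6.3, 2.6, 32.0]
grip_width: -0.002
gripper_force: 15.9
```

Pressed to the stop (32 N). I lift off, open and cross to the block.

>>> {"name": "jog_arm", "arguments": {
  "rows": [
    {"hand":1,"linear":[0,0,-0.01],"angular":[0,0,0]},
    {"hand":1,"linear":[0,0,-0.025],"angular":[0,0,0]},
    {"hand":1,"linear":[0,0,-0.035],"angular":[0,0,0]},
    {"hand":1,"linear":[0,0,-0.035],"angular":[0,0,0]},
    {"hand":0,"linear":[0,0,-0.035],"angular":[0,0,0]},
    {"hand":-1,"linear":[0.01,-0.01,0],"angular":[0,0,0]},
    {"hand":-1,"linear":[0.03,-0.015,0],"angular":[0,0,0]},
    {"hand":-1,"linear":[0.035,-0.015,0],"angular":[0,0,0]},
    {"hand":-1,"linear":[0.035,0,0],"angular":[0,0,0]},
    {"hand":-1,"linear":[0.035,0,0],"angular":[0,0,0]}
  ]
}}

```text
t: 5.4
eef_pos: [0.4499, -0.12, 0.1418]
tool_rot: [[0.028, 1.0, -0.0], [1.0, -0.028, -0.0], [-0.0, -0.0, -1.0]]
wrist_force: [0.2, 0.5, 0.7]
grip_width: 0.847
gripper_force: 0.0
```

>>> {"name": "jog_arm", "arguments": {
  "rows": [
    {"hand":-1,"linear":[0.036,0,0],"angular":[0,0,0]},
    {"hand":-1,"linear":[0.036,0,0],"angular":[0,0,0]},
    {"hand":-1,"linear":[0.036,0,0],"angular":[0,0,0]},
    {"hand":-1,"linear":[0.036,0,0],"angular":[0,0,0]},
    {"hand":-1,"linear":[0.036,0,0],"angular":[0,0,0]},
    {"hand":-1,"linear":[0.036,0,0],"angular":[0,0,0]},
    {"hand":-1,"linear":[0.036,0,0],"angular":[0,0,0]},
    {"hand":-1,"linear":[0.036,0,0],"angular":[0,0,0]},
    {"hand":-1,"linear":[0.03,0,0],"angular":[0,0,-0.03]},
    {"hand":-1,"linear":[0,0,0],"angular":[0,0,0]}
  ]
}}

```text
t: 6.23
eef_pos: [0.4591, 0.2044, 0.1421]
tool_rot: [[-0.012, 1.0, 0.001], [1.0, 0.012, 0.005], [0.005, 0.001, -1.0]]
wrist_force: [0.7, -0.0, 0.3]
grip_width: 0.998
gripper_force: 0.0
```

```bash
cat > blk.py <<'E'
from h import *
import sys
from m0 import rect
im,d,K,R,t=grab("wrist");c=cloud(d,K,R,t);o=r.get_obs();cv2.imwrite("pics/%s.png"%sys.argv[1],im[:,:,::-1])
print(o["t"],o["eef_pos"],np.round(o["tool_rot"],3).tolist(),o["grip_width"],np.round(o["joint_pos"],2))
m=(abs(c[...,2]-.056)<.005)&(abs(c[...,0]-.47)<.06)&(abs(c[...,1]-.272)<.09)
k,lab,st,ce=cv2.connectedComponentsWithStats(m.astype(np.uint8)); i=1+st[1:,4].argmax(); rect(c[lab==i],"block"); print(st[i])
P=c.reshape(-1,3);T=np.array(o["tool_rot"]);Q=(P-np.array(o["eef_pos"]))@T
f=(abs(Q[:,0])<.02)&(abs(Q[:,1])<.07)&(Q[:,2]>-.1)&(P[:,2]>.075)
print("finger tool z max / y range",np.percentile(Q[f][:,2],[90,99,99.9]),Q[f][:,1].min(),Q[f][:,1].max())
E
sed -n '/^def rect/,/^    print/p' m.py | sed '1i from h import *' > m0.py; python3 blk.py w3
```

```text
6.2833 [0.4590923  0.20075721 0.14168613] [[-0.009, 1.0, -0.0], [1.0, 0.009, 0.002], [0.002, -0.0, -1.0]] 1.001635861929415 [-0.17  0.42 -0.47  1.97  0.26  0.81 -0.78]
block 17002 c [0.4714 0.274 ] size [0.0452 0.1295] long yaw -1.564 z [0.0558 0.057  0.0581]
[  307     6    81   226 17002]
finger tool z max / y range [-0.05467235 -0.04160091 -0.03868305] -0.06999878114965286 0.06999829748885893
```

View pics/w3.png

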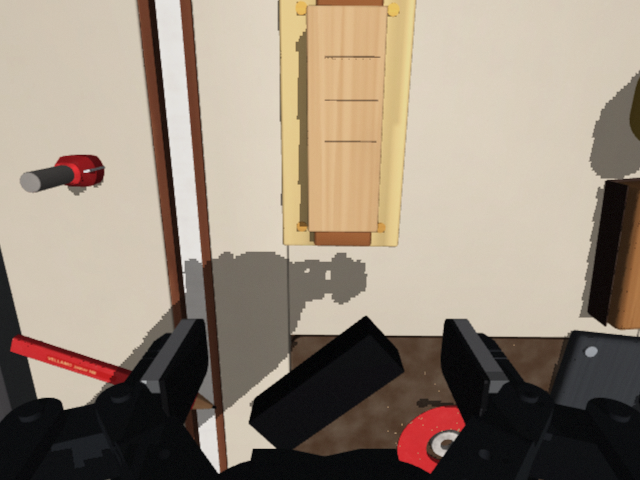

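The wrist view shows the block at (307–388, 6–232) in its cradle, measured 45x130 mm with its top at 57 mm, centre (0.4714, 0.274). The open fingertips are 39 mm behind the reported TCP, about 28 mm when closed on the block. I therefore go down to TCP z≈0.003.

>>> {"name": "jog_arm", "arguments": {
  "rows": [
    {"hand":-1,"linear":[0.03,0.006,0],"angular":[0,0,0]},
    {"hand":-1,"linear":[0.03,0.007,0],"angular":[0,0,0]},
    {"hand":-1,"linear":[0.013,0,0.01],"angular":[0,0,0]},
    {"hand":-1,"linear":[0,0,0.03],"angular":[0,0,0]},
    {"hand":-1,"linear":[0,0,0.03],"angular":[0,0,0]},
    {"hand":-1,"linear":[0,0,0.025],"angular":[0,0,0]},
    {"hand":-1,"linear":[0,0,0],"angular":[0,0,0]},
    {"hand":-1,"linear":[0,0,0],"angular":[0,0,0]}
  ]
}}

```text
t: 6.95
eef_pos: [0.4719, 0.2685, 0.0461]
tool_rot: [[-0.002, 1.0, -0.003], [1.0, 0.002, -0.002], [-0.002, -0.003, -1.0]]
wrist_force: [-0.3, -0.6, -0.4]
grip_width: 1.004
gripper_force: 0.0
```

```bash
python3 - <<'E'
from h import *
im,d,K,R,t=grab("wrist");c=cloud(d,K,R,t);o=r.get_obs();cv2.imwrite("pics/w4.png",im[:,:,::-1])
print(o["eef_pos"],np.round(o["tool_rot"],3).tolist(),o["wrist_force"])
E
```

```text
[0.4727636  0.26936302 0.04730753] [[-0.002, 1.0, -0.0], [1.0, 0.002, -0.0], [-0.0, -0.0, -1.0]] [-0.09163377  0.39155773 -0.23208472]
```

View pics/w4.png

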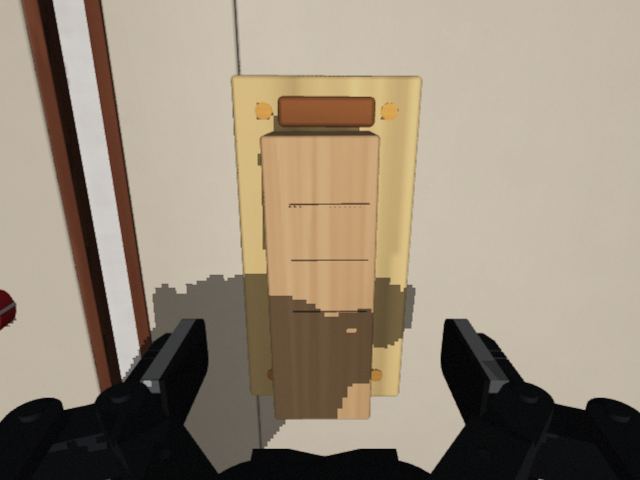

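The block (265–378 px) sits centred between the fingers (205–445). I lower and grip.

>>> {"name": "jog_arm", "arguments": {
  "rows": [
    {"hand":-1,"linear":[0.005,0,0.02],"angular":[0,0,0]},
    {"hand":-1,"linear":[0,0,0.015],"angular":[0,0,0]},
    {"hand":-1,"linear":[0,0,0.009],"angular":[0,0,0]},
    {"hand":-1,"linear":[0,0,0],"angular":[0,0,0]},
    {"hand":-0.3,"linear":[0,0,0],"angular":[0,0,0]},
    {"hand":0.2,"linear":[0,0,0],"angular":[0,0,0]},
    {"hand":1,"linear":[0,0,0],"angular":[0,0,0]},
    {"hand":1,"linear":[0,0,0],"angular":[0,0,0]},
    {"hand":1,"linear":[0,0,0],"angular":[0,0,0]},
    {"hand":1,"linear":[0,0,0],"angular":[0,0,0]}
  ],
  "grip_force": 60
}}

```text
t: 7.83
eef_pos: [0.4731, 0.2752, 0.0039]
tool_rot: [[-0.003, 1.0, 0.001], [1.0, 0.003, 0.001], [0.001, 0.001, -1.0]]
wrist_force: [-0.5, -1.3, 7.8]
grip_width: 0.517
gripper_force: 61.0
```

>>> {"name": "jog_arm", "arguments": {
  "rows": [
    {"hand":1,"linear":[0,0,-0.01],"angular":[0,0,0]},
    {"hand":1,"linear":[0,0,-0.02],"angular":[0,0,0]},
    {"hand":1,"linear":[0,0,-0.03],"angular":[0,0,0]},
    {"hand":1,"linear":[0,0,-0.03],"angular":[0,0,0]},
    {"hand":1,"linear":[0,0,-0.03],"angular":[0,0,0]},
    {"hand":1,"linear":[0,0,-0.03],"angular":[0,0,0]},
    {"hand":1,"linear":[0,0,-0.03],"angular":[0,0,0]},
    {"hand":1,"linear":[0,0,-0.03],"angular":[0,0,0]},
    {"hand":1,"linear":[0,0,-0.02],"angular":[0,0,0]},
    {"hand":1,"linear":[0,0,0],"angular":[0,0,0]}
  ]
}}

```text
t: 8.67
eef_pos: [0.4738, 0.2764, 0.2381]
tool_rot: [[-0.003, 1.0, 0.006], [1.0, 0.003, 0.004], [0.004, 0.006, -1.0]]
wrist_force: [0.1, -0.2, -0.9]
grip_width: 0.514
gripper_force: 61.4
```

```bash
cat > hold.py <<'E'
from h import *
# block top face in wrist cloud -> in tool frame; red ball & rod from wrist
im,d,K,R,t=grab("wrist");c=cloud(d,K,R,t);o=r.get_obs();T=np.array(o["tool_rot"]);e=np.array(o["eef_pos"])
Q=(c-e)@T; h=cv2.cvtColor(im,cv2.COLOR_RGB2HSV)
m=(d>0)&(abs(Q[...,1])<.03)&(Q[...,2]>-.075)&(Q[...,2]<-.035)&(abs(Q[...,0])<.08)&(h[...,0]>8)&(h[...,0]<25)&(h[...,1]>50)
k,lab,st,ce=cv2.connectedComponentsWithStats(m.astype(np.uint8)); P=Q[lab==1+st[1:,4].argmax()]
print("t",o["t"],"eef",e,np.round(T,3).tolist(),"F",o["wrist_force"],"w",o["grip_width"],o["gripper_force"])
print("top face tool: n",len(P),np.percentile(P,[1,50,99],axis=0).round(4).tolist())
A=np.c_[P[:,:2],np.ones(len(P))];s=np.linalg.lstsq(A,P[:,2],rcond=None)[0];print("z plane",s)
E
python3 hold.py
```

```text
t 8.7167 eef [0.47314552 0.27562988 0.2356615 ] [[-0.003, 1.0, 0.004], [1.0, 0.003, 0.002], [0.002, 0.004, -1.0]] F [-0.74813376 -0.55585217 -1.01971516] w 0.5167649321614164 61.35527014732361
top face tool: n 41257 [[-0.0327, -0.0207, -0.0568], [0.0255, 0.0011, -0.0555], [0.0648, 0.0229, -0.0429]]
z plane [ 0.01530134 -0.00139461 -0.0555773 ]
```

>>> {"name": "jog_arm", "arguments": {
  "rows": [
    {"hand":1,"linear":[-0.015,-0.002,0],"angular":[0,0,0]},
    {"hand":1,"linear":[-0.03,-0.004,0],"angular":[0,0,0]},
    {"hand":1,"linear":[-0.035,-0.004,0],"angular":[0,0,0]},
    {"hand":1,"linear":[-0.035,-0.004,0],"angular":[0,0,0]},
    {"hand":1,"linear":[-0.035,-0.004,0],"angular":[0,0,0]},
    {"hand":1,"linear":[-0.03,-0.004,0],"angular":[0,0,0]},
    {"hand":1,"linear":[-0.02,0,0],"angular":[0,0,0]},
    {"hand":1,"linear":[-0.007,0,0],"angular":[0,0,0]},
    {"hand":1,"linear":[0,0,0],"angular":[0,0,-0.06]},
    {"hand":1,"linear":[0,0,0],"angular":[0,0,-0.115]}
  ]
}}

```text
t: 9.55
eef_pos: [0.4506, 0.0676, 0.2323]
tool_rot: [[-0.178, 0.984, -0.001], [0.984, 0.178, -0.0], [0.0, -0.001, -1.0]]
wrist_force: [-0.6, 1.4, -1.1]
grip_width: 0.516
gripper_force: 61.4
```

>>> {"name": "jog_arm", "arguments": {
  "rows": [
    {"hand":1,"linear":[0,0,0],"angular":[0,0,-0.12]},
    {"hand":1,"linear":[0,0,0],"angular":[0,0,-0.12]},
    {"hand":1,"linear":[0,0,0],"angular":[0,0,-0.12]},
    {"hand":1,"linear":[0,0,0],"angular":[0,0,-0.12]},
    {"hand":1,"linear":[0,0,0],"angular":[0,0,-0.12]},
    {"hand":1,"linear":[0,0,0],"angular":[0,0,-0.12]},
    {"hand":1,"linear":[0,0,0],"angular":[0,0,-0.12]},
    {"hand":1,"linear":[0,0,0],"angular":[0,0,-0.12]},
    {"hand":1,"linear":[0,0,0],"angular":[0,0,-0.12]},
    {"hand":1,"linear":[0,0,0],"angular":[0,0,-0.12]}
  ]
}}

```text
t: 10.38
eef_pos: [0.4506, 0.0686, 0.2322]
tool_rot: [[-0.983, 0.185, -0.001], [0.185, 0.983, 0.0], [0.001, 0.0, -1.0]]
wrist_force: [0.1, -1.1, -1.3]
grip_width: 0.517
gripper_force: 61.4
```

>>> {"name": "jog_arm", "arguments": {
  "rows": [
    {"hand":1,"linear":[0,0,0],"angular":[0,0,-0.08]},
    {"hand":1,"linear":[0,0,0],"angular":[0,-0.07,0]},
    {"hand":1,"linear":[0,0,0],"angular":[0,-0.07,0]},
    {"hand":1,"linear":[0,0,0],"angular":[0,-0.053,0]},
    {"hand":1,"linear":[0,0,0],"angular":[0,0,0]},
    {"hand":1,"linear":[0,0,0],"angular":[0,0,0]}
  ]
}}

```text
t: 10.88
eef_pos: [0.4503, 0.0682, 0.2327]
tool_rot: [[-0.976, 0.111, 0.189], [0.109, 0.994, -0.022], [-0.19, -0.001, -0.982]]
wrist_force: [-0.0, 0.0, -0.6]
grip_width: 0.518
gripper_force: 61.3
```

```bash
cat > fin.py <<'E'
from h import *
import sys
o=r.get_obs();T=np.array(o["tool_rot"]);e=np.array(o["eef_pos"])
b=np.array([.580,.068,.176]);y,p=-.113,.193
u=np.array([np.cos(p)*np.cos(y),np.cos(p)*np.sin(y),np.sin(p)]);zl=np.array([-np.sin(p)*np.cos(y),-np.sin(p)*np.sin(y),np.cos(p)])
f=b+.05*zl; Tt=np.c_[-u,np.cross(-zl,-u),-zl]; mid=e+T@[0,.001,-.038]
print(o["t"],"eef",e,"q",np.round(o["joint_pos"],2),"w",o["grip_width"],o["gripper_force"])
print("focus",f,"mid",mid,"shift tool",(T.T@(f-mid)).round(4),"turn",cv2.Rodrigues(T.T@Tt)[0].ravel().round(3))
E
python3 fin.py
```

```text
10.8833 eef [0.45029906 0.06819465 0.23265443] q [ 0.34  0.17 -0.76  2.09  0.3   0.79  0.85] w 0.5176630791066557 61.2704873085022
focus [0.57047096 0.06908139 0.22507166] mid [0.44322501 0.07002236 0.26995882] shift tool [-0.1157  0.0133  0.0681] turn [-0.    -0.001  0.002]
```

>>> {"name": "jog_arm", "arguments": {
  "rows": [
    {"hand":1,"linear":[0,0.007,0.03],"angular":[0,0,0]},
    {"hand":1,"linear":[0,0.006,0.03],"angular":[0,0,0]},
    {"hand":1,"linear":[-0.015,0,0.008],"angular":[0,0,0]},
    {"hand":1,"linear":[-0.025,0,0],"angular":[0,0,0]},
    {"hand":1,"linear":[-0.025,0,0],"angular":[0,0,0]},
    {"hand":1,"linear":[-0.02,0,0],"angular":[0,0,0]},
    {"hand":1,"linear":[0,0,0],"angular":[0,0,0]},
    {"hand":1,"linear":[0,0,0],"angular":[0,0,0]}
  ]
}}

```text
t: 11.55
eef_pos: [0.5495, 0.07, 0.1815]
tool_rot: [[-0.975, 0.114, 0.188], [0.112, 0.993, -0.021], [-0.19, 0.001, -0.982]]
wrist_force: [-0.3, -0.3, -1.5]
grip_width: 0.517
gripper_force: 61.5
```

```bash
python3 fin.py; python3 - <<'E'
from h import *
im,d,K,R,t=grab("side");np.savez("side2.npz",im=im,d=d,K=K,R=R,t=t)
im2=grab("top")[0]
cv2.imwrite("pics/s2.png",np.hstack([cv2.resize(im[150:290,190:350],None,fx=2.5,fy=2.5,interpolation=2),cv2.resize(im2[140:280,220:380],None,fx=2.5,fy=2.5,interpolation=2)])[:,:,::-1])
E
```

```text
11.55 eef [0.54951493 0.06996711 0.18146316] q [ 0.24  0.39 -0.69  1.96  0.49  0.76  0.73] w 0.516602460710938 61.46978974342346
focus [0.57047096 0.06908139 0.22507166] mid [0.54246856 0.07174518 0.21877518] shift tool [-0.0288  0.0006 -0.0009] turn [ 0.001 -0.002 -0.001]
```

View pics/s2.png

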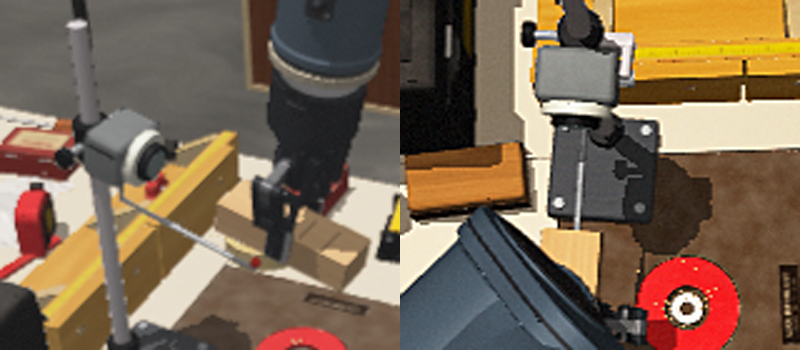

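The block is parallel to the pointer rod and clear of it: block end at (235,215), ball at (255,262) and lens at (150,158) in the left crop. I advance the last 29 mm.

>>> {"name": "jog_arm", "arguments": {
  "rows": [
    {"hand":1,"linear":[-0.01,0,0],"angular":[0,0,0]},
    {"hand":1,"linear":[-0.01,0,0],"angular":[0,0,0]},
    {"hand":1,"linear":[-0.009,0,-0.001],"angular":[0,0,0]},
    {"hand":1,"linear":[0,0,0],"angular":[0,0,0]},
    {"hand":1,"linear":[0,0,0],"angular":[0,0,0]},
    {"hand":1,"linear":[0,0,0],"angular":[0,0,0]}
  ]
}}

```text
t: 12.15
eef_pos: [0.5762, 0.0668, 0.1887]
tool_rot: [[-0.975, 0.113, 0.19], [0.11, 0.994, -0.022], [-0.191, -0.0, -0.982]]
wrist_force: [-0.3, -0.5, -1.3]
grip_width: 0.52
gripper_force: 61.5
```

```bash
python3 fin.py; python3 - <<'E'
from h import *
o=r.get_obs();T=np.array(o["tool_rot"]);e=np.array(o["eef_pos"]);mid=e+T@[0,.001,-.038]
V=[]
for n in("side","top"):
    im,d,K,R,t=grab(n);c=cloud(d,K,R,t);Q=(c-mid)@T;h=cv2.cvtColor(im,cv2.COLOR_RGB2HSV)
    m=(d>0)&(abs(Q[...,0])<.09)&(abs(Q[...,1])<.04)&(abs(Q[...,2])<.035)&(h[...,0]>7)&(h[...,0]<25)&(h[...,1]>50)
    P=Q[m];print(n,len(P),"1/50/99% along tool axes from assumed mid\n",np.percentile(P,[2,50,98],axis=0).round(4))
    p=(R@mid+t);print(" mid px",(K@p/p[2])[:2]);V.append(cv2.resize(im[150:290,200:360] if n=="side" else im[140:280,220:380],None,fx=2.5,fy=2.5,interpolation=2))
    h=((h[...,0]<6)|(h[...,0]>174))&(h[...,1]>150)&(h[...,2]>80)&(c[...,2]>.15)&(c[...,2]<.22)&(abs(c[...,0]-.58)<.03)
    if h.any(): print(" ball",h.sum(),np.argwhere(h).mean(0)[::-1],c[h].mean(0))
cv2.imwrite("pics/f.png",np.hstack(V)[:,:,::-1])
E
```

```text
12.15 eef [0.5762493  0.06675528 0.18868015] q [ 0.25  0.42 -0.68  1.89  0.49  0.8   0.76] w 0.5195142160398495 61.46968960762024
focus [0.57047096 0.06908139 0.22507166] mid [0.56913699 0.06856963 0.22597792] shift tool [-0.0011  0.0007  0.0011] turn [-0. -0.  0.]
side 1073 1/50/99% along tool axes from assumed mid
 [[-0.0611 -0.0222 -0.0157]
 [ 0.0244  0.0188 -0.011 ]
 [ 0.0665  0.0239  0.0168]]
 mid px [295.23847496 236.61500423]
 ball 10 [291.8 254.5] [0.57794607 0.07262939 0.17879096]
top 326 1/50/99% along tool axes from assumed mid
 [[-0.0647 -0.0272 -0.0177]
 [-0.0516 -0.0151 -0.0139]
 [-0.0254  0.0126  0.01  ]]
 mid px [285.16082493 250.31308344]
```

View pics/f.png

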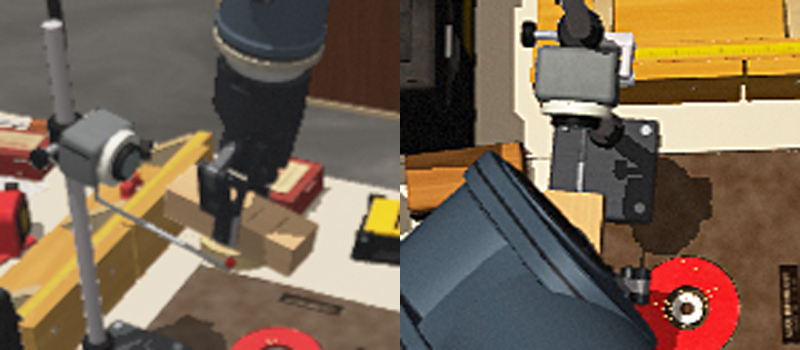

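The picture shows the block lined up with the lens and rod, held clear above the ball at (230,262). The ball has not moved and the block's measured middle is within about 3 mm of the focus estimate.

```bash
python3 -c "
from h import *
print(r.job_done())"
```

```text
the job is handed in; nothing more can be done
None
```

I handed the job in at about 12 s, but the hand-in gave no verdict: the pedal was pressed to its stop (32 N) and released, though I didn't re-measure it up, and the block is held still and in line with the lens, its middle about 3 mm from my estimate of the focus spot, with the pointer ball unmoved.

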